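# Wind the spring of the tube roller

### The job

Two spring-wound tube rollers stand on the lab bench. Wind up the one that carries the yellow-capped tube: turn its brass key clockwise in two or more partial turns, letting go of it about half way to take a fresh hold, until the key's red pointer stands in the green band of its dial. Leave the key of the other roller (orange-capped tube) alone and keep the yellow-capped tube lying on its rollers.

Things in the scene. Friction and masses are not known exactly. Their poses are not given: they have to be found in the camera images.
- yellow_key (a joint): Winding angle (rad) of the key on the roller with the yellow-capped tube; grows clockwise seen from above. Starts at 0 to 0.4; a black tick on the dial marks half way (1.25); the green band runs from 2.1 to the stop at 2.75. A ratchet holds the key where it is left: it does not spring back when let go. Turning takes 0.12 to 0.2 N m.
- yellow_key_grip (a point): Middle of that brass key's bow, on the vertical key axis, 84 mm above the bench. The bow is an upright flat plate 50 mm long (point x), 10 mm thick (y), 28 mm high (z, up). The point turns with the key; x points to the red-topped lobe and red pointer. Below the bow is only an 8 mm shaft on a boss 18 mm wide, 56 mm above the bench; the roller's white deck is at 50 mm.
- orange_key_tip (a point): Mid-height point of the end of the red-topped lobe, 25 mm from the key axis and 84 mm above the bench, on the key of the other roller (same build, orange-capped tube). Its key must not be turned.
- yellow_tube: Loose yellow-capped conical tube, 115 mm long, 29 mm in diameter (cap 35 mm), lying along its y axis (cap at +y) on two black rollers, 110 mm from the key axis; its origin is on its axis near mid-length, 79 mm above the bench, its top at 97 mm. The roller under it is a fixed box 190 x 170 mm.

How it is judged:
On the way, in this order (a step that is already met when the one before it is completed fails the run):
1. the yellow roller's key is wound about half way (0.7 to 2.0 rad) and let go (value of joint yellow_key between 0.7 and 2 rad and contact force between the fingers and anything else below 0.3 N), for 0.1 s.
2. the key is wound into the green band (value of joint yellow_key above 2.1 rad), for 0.1 s.
At the end, for the whole second after the job is handed in: The yellow roller's key is at rest in the green band (2.1 rad or more), its tube lies within 20 mm of where it was, and the tip of the other roller's key is within 10 mm of where it was (value of joint yellow_key above 2.1 rad and velocity of joint yellow_key between -0.05 and 0.05 rad/s and distance of yellow_tube from where it was at the start of the episode below 0.02 m and distance of orange_key_tip from where it was at the start of the episode below 0.01 m); the robot touches nothing.
It fails at once if the other roller's key is turned (its tip moves more than 10 mm) (distance of orange_key_tip from where it was at the start of the episode above 0.01 m).
It fails at once if the yellow-capped tube is knocked off its place (moves more than 20 mm) (distance of yellow_tube from where it was at the start of the episode above 0.02 m).
It also fails if it takes over 42 s, if anything falls off the work surface, if the arm or the gripper's body presses on something with over 40 N, if the wrist force passes 120 N, or if a joint passes its speed limit or range.

### The arm

A 7-joint arm with a two-finger parallel gripper is mounted at the origin on the work surface. World frame = base frame: x ahead of the robot, y to its left, z up, the work surface at z = 0. Lengths are in m, angles in rad, forces in N, time in s.
With the tool pointing down it reaches from about 0.425 to 0.875 m from the base axis. Payload 4.7 kg.
Tool frame: the origin (TCP) lies midway between the tips of the shut fingers; the grasp point (between the pads) lies 19 mm behind it; x points along the fingers, y is the direction in which the jaws open and shut, and the axes are right-handed (so a half turn about x gives the same grasp; the last joint's range is limited). The gripper opens to 87 mm and grips with 3 to 60 N. Pads are 19 mm wide; open, the fingers measure 117 mm over their backs; the gripper's body (75 mm by 190 mm) begins 51 mm behind the grasp point.
Start: joints at [-1.32, 0.321, -0.07, 1.45, 0.023, 1.371, -0.057], TCP at [0.153, 0.632, 0.223] pointing down, gripper open.
Joint ranges: [-2.86, 2.86], [-0.3, 2.09], [-1.38, 1.24], [0.06, 2.45], [-1.56, 4.7], [0.09, 2.05], [-2.69, 2.69]. Speed limits (rad/s): [2.57, 2.57, 3.14, 3.14, 3.14, 3.14, 3.14].

### API

Orientations are given as a unit quaternion [w, x, y, z].
In Python, from plant import ctrl, imaging gives the robot as it stands.
- The arm moves only by the tool arm_command, never from a script. Its argument "plan" is a list of rows, each a list of 3 entries, a list of its own where there are three numbers: the finger opening in cm, from 0 to 8.7, then the shift along the tool's x, y, z in cm, then the turn about the tool's x in rad. In form: [[jaw, [dx, dy, dz], turn], ...]. A call has exactly 10 rows; each row shifts and turns the commanded pose from where the row before left it, along the tool's axes as they then stand; what a row does not reach is not made up. A row lasts 1/10 s, in which the tool goes at most 50 mm and 8.59 degrees, less where a joint would pass 70% of its speed; a pose out of reach is approached as far as the arm can. A call is refused whole if a number of a shift passes 5 or a number of a turn 0.15, either way. A call with a gripper value outside its range is refused whole. The fingers move at their own pace and stop on an object; "grip_force" is the grip in N (left out, the last holds). Time passes only in rows, so rows that do not move let the fingers close, or fill a call up. It gives the time, the measured TCP pose, the force and the opening at its end, in the units of the state.
- ctrl.sense(): the state, without advancing time (a new reading comes with each control period).
- imaging.get_image(name): name is "side" or "top"; returns (picture, depth): 420x560x3 uint8, blue, green, red; 420x560 float32, m along the optical axis (not along the pixel's ray), 0 where there is no reading.
- imaging.get_calibration(name): a dict with "fx", "fy", "cx", "cy" (pixels), "k1" (the pictures are not rectified: a ray, as slopes to the right and down, at radius r is drawn at 1 + k1 r^2 times it, then the intrinsics apply), "R" (3x3) and "t" (3): a world point X has camera coordinates R X + t. Camera axes: x right, y down, z forward; pixel columns grow to the right and rows downward; lengths in m; the calibration is good to about 2 mm. A picture is of the moment at which its call begins. get_calibration takes no time and is no camera call.
- ctrl.finish_job(): hands the job in, once; it reports no verdict.
The state is a dict: "time_s": time; "qpos": joint angles; "joint_vel": joint speeds; "joint_efforts": joint torques, N m; "tcp_pos": TCP position; "orientation": TCP orientation; "ft_force": force on the tool from outside, world axes, zero at the start; "torque": the same for the moment, N m; "width": opening from 0.0 (shut) to 1.0 (fully open).
Only numpy, scipy, OpenCV 4.12 (cv2) and the standard library are available. Lean on these libraries where they do the work, as an engineer would, in place of code of your own. Each camera call takes 0.05 s, during which the arm holds its last target.

## Working session

There is one attempt and no reset: what is moved stays moved. The work goes in short steps, Python scripts to look and compute and a tool call to move; the robot and the scene stay as the last step left them, time stands still between calls to the robot, and variables do not carry over. Pictures are saved under pics/ and viewed, and the job is handed in when it is done.

Besides the shell and the picture viewer there is one more tool, called after ">>>" as a command line: name --argument value ..., lists and objects as JSON in quotes. arm_command: Moves the arm, as the interface text tells. Its arguments: {"type":"object","properties":{"plan":{"type":"array"},"grip_force":{"type":"number"}},"required":["plan"]}

```bash
mkdir -p pics; python3 - <<'E'
from plant import ctrl, imaging
import cv2,numpy as np,pickle
s=ctrl.sense();print(s)
d={}
for n in("top","side"):
    im,de=imaging.get_image(n);c=imaging.get_calibration(n);d[n]=(im,de,c)
    cv2.imwrite(f"pics/{n}0.png",im);print(n,c)
pickle.dump(d,open("d0.pkl","wb"))
E
```

```text
{'time_s': 0.0, 'qpos': array([-1.31987767,  0.3218292 , -0.07007942,  1.45166479,  0.02260829,
        1.37079597, -0.05689858]), 'joint_vel': array([ 0.00065136, -0.00168181, -0.00178425, -0.00129252,  0.00048878,
       -0.00051044, -0.00013531]), 'joint_efforts': array([ 2.49964833e-04, -4.91278660e+01, -4.03638314e-01, -3.12526023e+01,
       -6.38427841e-02,  4.36007779e-02,  1.70398771e-04]), 'tcp_pos': array([0.15242311, 0.63131056, 0.22146257]), 'orientation': array([ 0.70211447,  0.0828484 ,  0.70219822, -0.08419664]), 'ft_force': array([ 0.83901668, -0.61818916,  0.22812225]), 'torque': array([ 0.03087931,  0.00944633, -0.00296833]), 'width': 1.0045306460105847}
top {'fx': 534.6075144371861, 'fy': 534.6075144371861, 'cx': 276.58619607454716, 'cy': 206.86035416501346, 'k1': -0.09357692991403252, 'R': array([[-0.01909157, -0.99976073,  0.01067672],
       [-0.99104285,  0.01751125, -0.13239122],
       [ 0.13217258, -0.01310864, -0.99114004]]), 't': array([-0.00149262,  0.55082778,  1.0299669 ])}
side {'fx': 454.27892046618405, 'fy': 454.27892046618405, 'cx': 275.2358012237355, 'cy': 217.49146936410727, 'k1': -0.1522098803782532, 'R': array([[-0.77012847, -0.63770818, -0.01517919],
       [-0.48367681,  0.59929591, -0.63788804],
       [ 0.41588324, -0.48391392, -0.76997951]]), 't': array([0.44338277, 0.35432867, 0.81916176])}
```

View pics/top0.png

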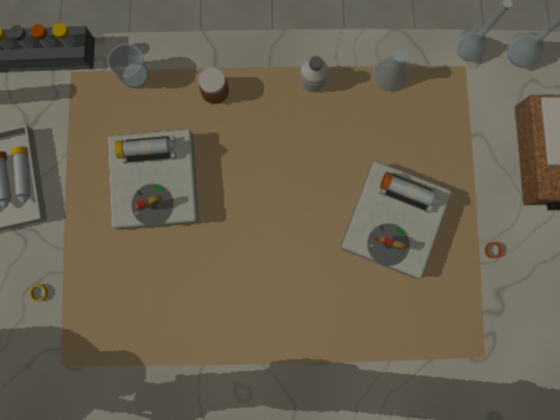

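View pics/side0.png

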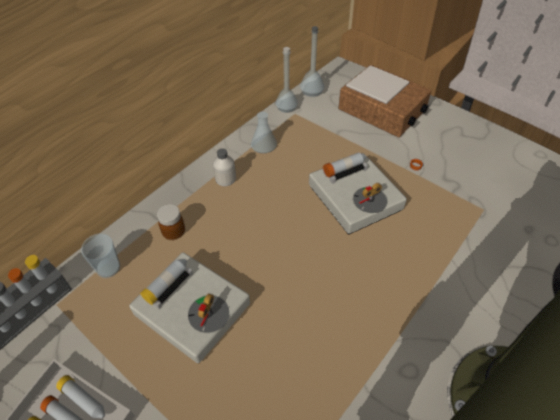

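The top view shows the yellow-capped tube at about (147,148) and its key at about (148,203) on the left box. The orange roller is on the right, with its key at about (390,242). I'll zoom in on the yellow key.

```bash
cat > h.py <<'E'
import numpy as np,cv2
def K(c): return np.array([[c['fx'],0,c['cx']],[0,c['fy'],c['cy']],[0,0,1.]]),np.array([c['k1'],0,0,0.])
def ray(c,uv):
    k,dd=K(c);p=cv2.undistortPoints(np.array(uv,float).reshape(-1,1,2),k,dd).reshape(-1,2)
    return np.c_[p,np.ones(len(p))]@c['R'], -c['R'].T@c['t']
def onplane(c,uv,z):
    d,o=ray(c,uv);return o+d*((z-o[2])/d[:,2])[:,None]
def proj(c,X):
    k,dd=K(c);return cv2.projectPoints(np.array(X,float).reshape(-1,1,3),cv2.Rodrigues(c['R'])[0],c['t'],k,dd)[0].reshape(-1,2)
def masks(im):
    h=cv2.cvtColor(im,cv2.COLOR_BGR2HSV);H,S,V=h[...,0].astype(int),h[...,1].astype(int),h[...,2].astype(int)
    return dict(red=((H<7)|(H>174))&(S>150)&(V>70),green=(H>45)&(H<80)&(S>120)&(V>50),brass=(H>=9)&(H<30)&(S>140)&(V>90))
E
python3 - <<'E'
import pickle,cv2,numpy as np
from h import *
d=pickle.load(open("d0.pkl","rb"))
t=d['top'][0][125:235,100:205];s=d['side'][0][250:360,125:255]
a=cv2.resize(t,None,fx=5,fy=5,interpolation=cv2.INTER_CUBIC);cv2.imwrite('pics/t0z.png',a)
cv2.imwrite('pics/s0z.png',cv2.resize(s,None,fx=5,fy=5,interpolation=cv2.INTER_CUBIC))
for n,(x0,y0,x1,y1) in dict(top=(100,175,205,235),side=(180,285,240,340)).items():
    im,de,c=d[n]
    for k,m in masks(im).items():
        ys,xs=np.nonzero(m[y0:y1,x0:x1]);print(n,k,len(xs),xs.mean()+x0,ys.mean()+y0, xs.min()+x0,xs.max()+x0,ys.min()+y0,ys.max()+y0)
E
```

```text
top red 41 140.0731707317073 203.73170731707316 136 144 200 209
top green 42 157.97619047619048 187.76190476190476 154 162 185 191
top brass 46 148.7173913043478 200.47826086956522 136 155 196 207
side red 55 202.74545454545455 311.8181818181818 199 207 304 325
side green 23 200.08695652173913 300.1304347826087 197 203 298 302
side brass 84 204.60714285714286 305.2738095238095 199 210 295 317
```

View pics/t0z.png

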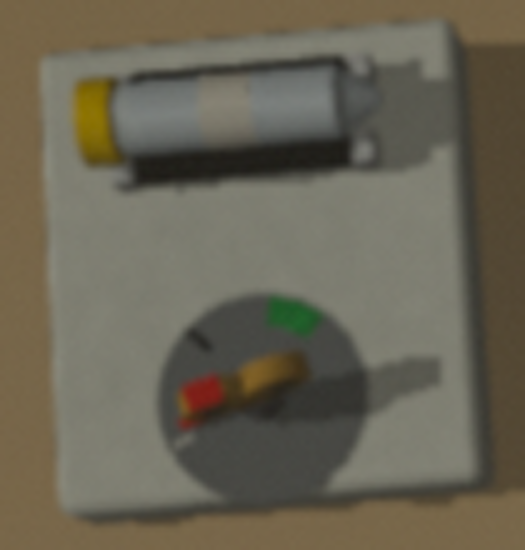

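View pics/s0z.png

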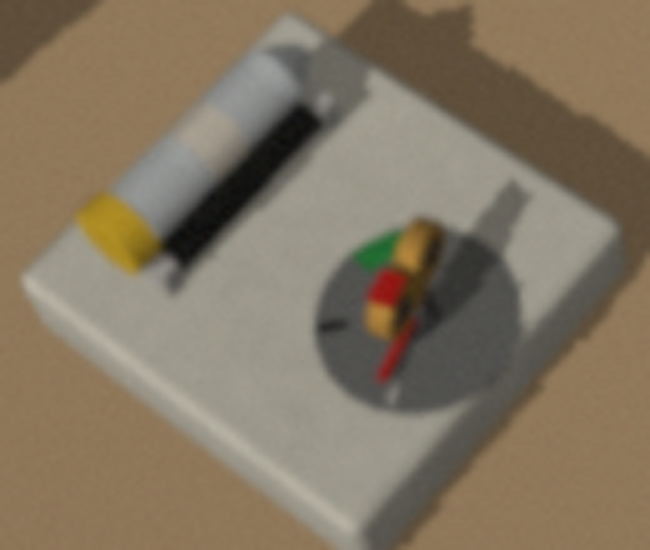

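```bash
python3 - <<'E'
import pickle,cv2,numpy as np
from h import *
d=pickle.load(open("d0.pkl","rb"))
for n,cen,r in (('top',(152.6,204.6),26),('side',(208.8,314.4),25)):
    im,de,c=d[n]
    hsv=cv2.cvtColor(im,cv2.COLOR_BGR2HSV)
    if n=='top': print(im[215,150],im[178,130],im[198,170])
    g=im.max(2).astype(int); sp=im.max(2).astype(int)-im.min(2)
    m=((g<95)&(np.indices(g.shape)[0]-cen[1])**2+(np.indices(g.shape)[1]-cen[0])**2<r**2) if 0 else (g<100)
    yy,xx=np.indices(g.shape); m=m&((yy-cen[1])**2+(xx-cen[0])**2<r**2)
    cn=max(cv2.findContours(m.astype(np.uint8),0,2)[0],key=cv2.contourArea)
    hull=cv2.convexHull(cn); e=cv2.fitEllipse(hull); print(n,e)
    print(' dial centre',onplane(c,[e[0]],0.0515))
    z=0.084
    print(' tube etc')
    if n=='top':
        P=np.array([[136,206],[161.2,197.4]]) ; print(onplane(c,P,0.09), onplane(c,[[148,201.4]],0.098))
        print('green',onplane(c,[[158,188]],.052),'tick',onplane(c,[[140,193]],.052),'white',onplane(c,[[137,213]],.052))
        print('tube',onplane(c,[[116,149],[174.5,145]],.088))
        print('corners',onplane(c,[[108.5,136],[190,130],[196.5,221],[113,227]],.05))
    else: print('green',onplane(c,[[200,300]],.052),'tick',onplane(c,[[191,315]],.052),'white',onplane(c,[[203.5,329]],.052))
E
```

```text
[66 71 71] [112 124 124] [64 69 67]
top ((153.90245056152344, 206.5699920654297), (45.613739013671875, 48.59175109863281), 76.6203842163086)
 dial centre [[0.55357695 0.23049243 0.0515    ]]
 tube etc
[[0.54996501 0.25640831 0.09      ]
 [0.56562835 0.2082865  0.09      ]] [[0.55720646 0.23165521 0.098     ]]
green [[0.59047769 0.2226603  0.052     ]] tick [[0.58111637 0.25845498 0.052     ]] white [[0.54131491 0.2638178  0.052     ]]
tube [[0.6625121  0.29821112 0.088     ]
 [0.66797075 0.18408847 0.088     ]]
corners [[0.69940629 0.32552603 0.05      ]
 [0.70814565 0.15994103 0.05      ]
 [0.52369126 0.14637092 0.05      ]
 [0.51457521 0.31177226 0.05      ]]
side ((210.94436645507812, 316.34210205078125), (43.108238220214844, 44.895606994628906), 120.45591735839844)
 dial centre [[0.54742525 0.23349405 0.0515    ]]
 tube etc
green [[0.59053654 0.22142635 0.052     ]] tick [[0.58012315 0.25726519 0.052     ]] white [[0.53909017 0.262879   0.052     ]]
```

```bash
python3 - <<'E'
import pickle,cv2,numpy as np
from h import *
from scipy.spatial.transform import Rotation as Ro
q=[0.70211447,0.0828484,0.70219822,-0.08419664]
R=Ro.from_quat(q[1:]+q[:1]).as_matrix();print(R)
d=pickle.load(open("d0.pkl","rb"))
cx,cy,a=.5565,.232,np.radians(108)
u=np.array([np.cos(a),np.sin(a),0]);v=np.array([-u[1],u[0],0]);o=np.array([cx,cy,0])
for n,(x0,y0) in dict(top=(100,125),side=(125,250)).items():
    im,de,c=d[n];z=cv2.imread(f'pics/{n[0]}0z.png')
    pts=[o+s*.025*u+t*.005*v+[0,0,h] for h in(.07,.098) for s,t in((1,1),(1,-1),(-1,-1),(-1,1))]
    p=((proj(c,pts)-[x0-.5,y0-.5])*5).astype(int)
    for i,col in((0,(255,0,0)),(4,(255,255,0))): cv2.polylines(z,[p[i:i+4]],True,col,1)
    for r in (.040,):
        cp=[o+[r*np.cos(t),r*np.sin(t),.0515] for t in np.linspace(0,6.28,60)]
        cv2.polylines(z,[((proj(c,cp)-[x0-.5,y0-.5])*5).astype(int)],True,(0,255,255),1)
    cv2.imwrite(f'pics/{n}0o.png',z[150:] if n=='top' else z[:450,250:])
E
```

```text
[[-3.42827992e-04  2.34583356e-01  9.72095948e-01]
 [-1.87936052e-03  9.72094137e-01 -2.34583582e-01]
 [-9.99998175e-01 -1.90734056e-03  1.07605617e-04]]
```

View pics/top0o.png

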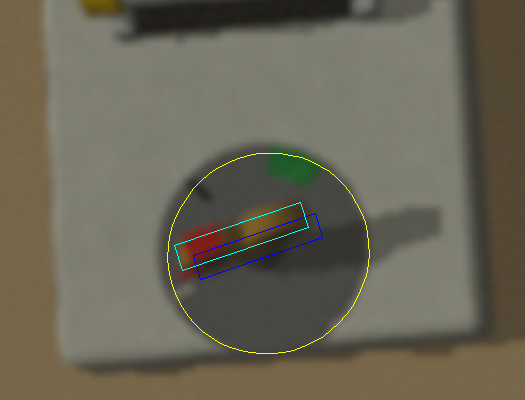

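View pics/side0o.png

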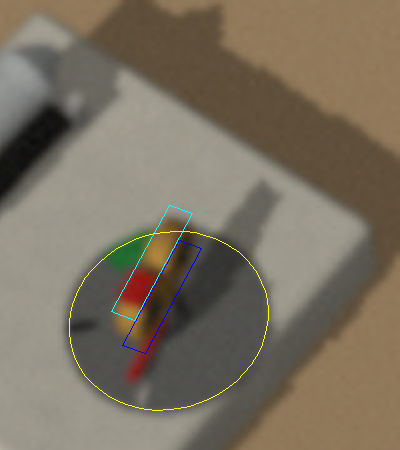

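>>> arm_command --plan '[[8.7,[0,0,0],0.146],[8.7,[0,0,0],0.146],[8.7,[0,0,0],0.146],[8.7,[0,0,0],0.146],[8.7,[0,0,0],0.146],[8.7,[0,0,0],0.146],[8.7,[0,0,0],0.146],[8.7,[0,1.5,3],0],[8.7,[0,2,3.9],0],[8.7,[0,2,3.9],0]]'

```text
time_s: 1.1
tcp_pos: [0.2383, 0.5449, 0.2218]
orientation: [0.572, 0.415, 0.572, -0.416]
ft_force: [1.2, 0.5, -0.4]
width: 1.002
```

>>> arm_command --plan '[[8.7,[0,2,3.9],0],[8.7,[0,2,3.9],0],[8.7,[0,2,3.9],0],[8.7,[0,2,3.9],0],[8.7,[0,2,3.9],0],[8.7,[0,2,3.9],0],[8.7,[0,2,3.9],0],[8.7,[0,2,3.9],0],[8.7,[0,2,3.9],0],[8.7,[0,2,3.9],0]]'

```text
time_s: 2.1
tcp_pos: [0.5488, 0.2348, 0.2223]
orientation: [0.572, 0.416, 0.572, -0.416]
ft_force: [0.2, 0.5, -0.4]
width: 1.001
```

```bash
cat > st.py <<'E'
from plant import ctrl
import numpy as np
from scipy.spatial.transform import Rotation as Ro
s=ctrl.sense();q=s['orientation'];R=Ro.from_quat([*q[1:],q[0]]).as_matrix()
print(s['time_s'],'tcp',s['tcp_pos'].round(4),'qpos',s['qpos'].round(3),'w',s['width'],'F',s['ft_force'].round(2),'T',s['torque'].round(3))
print('yaw y',np.degrees(np.arctan2(R[1,1],R[0,1])).round(2),'tilt x',R[:,0].round(4))
dl=np.array([.557,.233,.067])-s['tcp_pos'];print('remaining tool axes cm',(R.T@dl*100).round(2))
E
python3 st.py
```

```text
2.1 tcp [0.5488 0.2348 0.2223] qpos [-0.819  0.215  0.433  1.605 -0.092  1.342 -0.062] w 1.0011207787654295 F [ 0.21  0.52 -0.42] T [0.011 0.002 0.031]
yaw y 17.89 tilt x [-4.e-04 -0.e+00 -1.e+00]
remaining tool axes cm [15.53  0.73  0.42]
```

>>> arm_command --plan '[[8.7,[2,0.4,0.2],0],[8.7,[2.5,0.3,0.2],0],[8.7,[2.5,0,0],0],[8.7,[1.5,0,0],0],[8.7,[1,0,0],0],[8.7,[0,0,0],0],[8.7,[0,0,0],0],[8.7,[0,0,0],0],[8.7,[0,0,0],0],[8.7,[0,0,0],0]]'

```text
time_s: 3.1
tcp_pos: [0.5563, 0.2348, 0.1283]
orientation: [0.572, 0.417, 0.571, -0.416]
ft_force: [1.0, -0.2, 0.1]
width: 0.997
```

```bash
python3 st.py; python3 - <<'E'
from plant import imaging
import cv2
t,_=imaging.get_image('top');s,_=imaging.get_image('side')
cv2.imwrite('pics/a1.png',cv2.hconcat([cv2.resize(t[100:260,70:230],(400,400)),cv2.resize(s[220:380,120:280],(400,400))]))
E
```

```text
3.1 tcp [0.5563 0.2348 0.1283] qpos [-0.799  0.297  0.425  1.704 -0.132  1.167 -0.027] w 0.9974030498498572 F [ 0.99 -0.2   0.07] T [-0.008  0.051 -0.057]
yaw y 17.88 tilt x [ 1.1e-03  8.0e-04 -1.0e+00]
remaining tool axes cm [ 6.13 -0.    0.19]
```

View pics/a1.png

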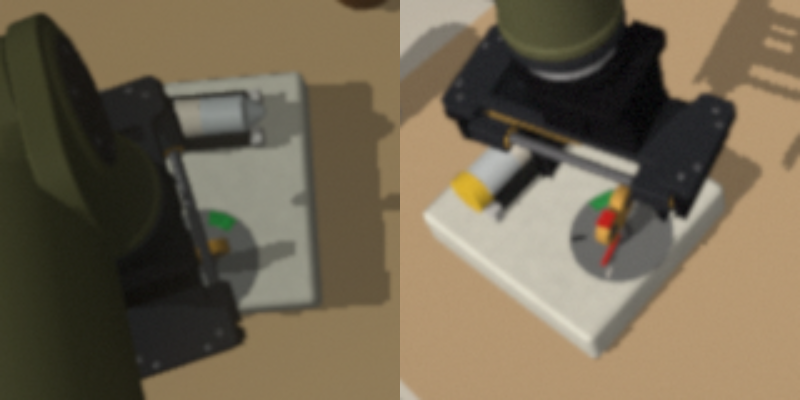

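The side view shows the open jaws straddling the key: bow at (612,215), gripper above it, tube clear. I'll descend and close.

>>> arm_command --plan '[[8.7,[1,0,0.2],0],[8.7,[1.5,0,0],0],[8.7,[1.5,0,0],0],[8.7,[1.2,0,0],0],[8.7,[0.8,0,0],0],[8.7,[0,0,0],0],[8.7,[0,0,0],0],[8.7,[0,0,0],0],[8.7,[0,0,0],0],[8.7,[0,0,0],0]]'

```text
time_s: 4.2
tcp_pos: [0.5569, 0.2328, 0.0682]
orientation: [0.572, 0.417, 0.571, -0.416]
ft_force: [-1.3, 0.4, -0.6]
width: 1.003
```

>>> arm_command --plan '[[0.5,[0,0,0],0],[0.5,[0,0,0],0],[0.5,[0,0,0],0],[0.5,[0,0,0],0],[0.5,[0,0,0],0],[0.5,[0,0,0],0],[0.5,[0,0,0],0],[0.5,[0,0,0],0],[0.5,[0,0,0],0],[0.5,[0,0,0],0]]' --grip_force 35

```text
time_s: 5.2
tcp_pos: [0.5566, 0.2327, 0.0676]
orientation: [0.572, 0.416, 0.572, -0.416]
ft_force: [-0.0, -0.3, -0.4]
width: 0.169
```

```bash
python3 st.py
```

```text
5.2 tcp [0.5566 0.2327 0.0676] qpos [-7.840e-01  3.590e-01  4.130e-01  1.760e+00 -1.630e-01  1.056e+00
 -1.000e-03] w 0.1693831704306576 F [-0.04 -0.31 -0.38] T [ 0.102 -0.543  0.075]
yaw y 17.88 tilt x [ 2.e-04  1.e-04 -1.e+00]
remaining tool axes cm [ 0.06  0.04 -0.02]
```

>>> arm_command --plan '[[0.5,[0,0,0],0],[0.5,[0,0,0],0],[0.5,[0,0,0],0],[0.5,[0,0,0],0],[0.5,[0,0,0],0],[0.5,[0,0,0],0],[0.5,[0,0,0],0],[0.5,[0,0,0],0],[0.5,[0,0,0],0],[0.5,[0,0,0],0]]'

```text
time_s: 6.2
tcp_pos: [0.5588, 0.2334, 0.0678]
orientation: [0.573, 0.418, 0.57, -0.415]
ft_force: [5.5, 2.8, -3.9]
width: 0.112
```

```bash
python3 st.py
```

```text
6.2 tcp [0.5588 0.2334 0.0678] qpos [-7.840e-01  3.600e-01  4.140e-01  1.759e+00 -1.630e-01  1.052e+00
 -1.000e-03] w 0.11233848696888307 F [ 5.55  2.79 -3.93] T [ 0.271 -1.19   0.054]
yaw y 17.87 tilt x [ 0.005   0.0015 -1.    ]
remaining tool axes cm [ 0.08 -0.19 -0.02]
```

The grip is at 9.8 mm, so it's on the plate. The key axis lies about 2.3 mm further along tool +y, so I'll re-centre by that and turn.

>>> arm_command --plan '[[0.5,[0,0.23,0],0],[0.5,[0,0,0],0.12],[0.5,[0,0,0],0.12],[0.5,[0,0,0],0.12],[0.5,[0,0,0],0.12],[0.5,[0,0,0],0.12],[0.5,[0,0,0],0.12],[0.5,[0,0,0],0.12],[0.5,[0,0,0],0.12],[0.5,[0,0,0],0.12]]'

```text
time_s: 7.2
tcp_pos: [0.558, 0.2336, 0.0678]
orientation: [-0.275, -0.651, -0.275, 0.652]
ft_force: [-1.0, -0.3, 1.8]
width: 0.113
```

```bash
python3 st.py
```

```text
7.2 tcp [0.558  0.2336 0.0678] qpos [-0.935  0.392  0.604  1.759 -0.251  1.069 -1.016] w 0.1134891388711457 F [-1.02 -0.29  1.83] T [-0.078  0.564  0.152]
yaw y -44.24 tilt x [-1.7e-03  1.0e-04 -1.0e+00]
remaining tool axes cm [ 0.08 -0.03  0.11]
```

>>> arm_command --plan '[[0.5,[0,0,0],0],[0.5,[0,0,0],0],[8.7,[0,0,0],0],[8.7,[0,0,0],0],[8.7,[0,0,0],0],[8.7,[0,0,0],0],[8.7,[0,0,0],0],[8.7,[0,0,0],0],[8.7,[0,0,0],0],[8.7,[0,0,0],0]]'

```text
time_s: 8.2
tcp_pos: [0.5588, 0.2334, 0.0676]
orientation: [0.276, 0.651, 0.276, -0.651]
ft_force: [0.2, -1.1, 0.1]
width: 0.758
```

```bash
python3 st.py; python3 - <<'E'
from plant import imaging
import cv2
t,_=imaging.get_image('top');s,_=imaging.get_image('side')
cv2.imwrite('pics/a2.png',cv2.hconcat([cv2.resize(t[100:260,70:230],(400,400)),cv2.resize(s[250:350,150:250],(400,400))]))
cv2.imwrite('pics/a2raw.png',s)
E
```

```text
8.2 tcp [0.5588 0.2334 0.0676] qpos [-0.934  0.393  0.604  1.76  -0.251  1.067 -1.012] w 0.7577422593863696 F [ 0.17 -1.14  0.09] T [-0.114  0.1   -0.016]
yaw y -44.0 tilt x [ 1.e-04  1.e-04 -1.e+00]
remaining tool axes cm [ 0.06 -0.1   0.15]
```

View pics/a2.png

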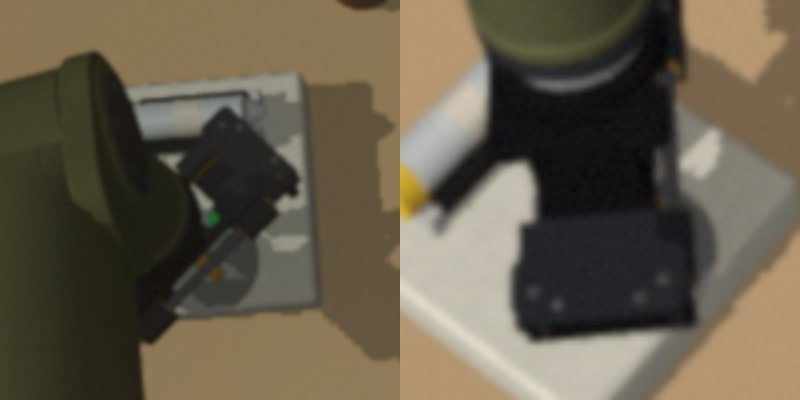

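The side view is blocked by the gripper. The top view shows a bit of brass at about (212,265) between the fingers. I'll lift clear to check the pointer before taking a fresh hold.

>>> arm_command --plan '[[8.7,[0,0,0],0],[8.7,[0,0,0],0],[8.7,[-1,0,0],0],[8.7,[-2,0,0],0],[8.7,[-4,0,0],0],[8.7,[-4,0,0],0],[8.7,[-4,0,0],0],[8.7,[-2,0,0],0],[8.7,[0,0,0],0],[8.7,[0,0,0],0]]'

```text
time_s: 9.3
tcp_pos: [0.5588, 0.2333, 0.238]
orientation: [0.276, 0.651, 0.276, -0.651]
ft_force: [0.5, -0.3, -0.3]
width: 1.001
```

```bash
python3 st.py; python3 - <<'E'
from plant import imaging
import cv2
t,_=imaging.get_image('top');s,_=imaging.get_image('side')
cv2.imwrite('pics/a3.png',cv2.hconcat([cv2.resize(t[100:260,70:230],(400,400)),cv2.resize(s[250:350,150:250],(400,400))]))
E
```

```text
9.3 tcp [0.5588 0.2333 0.238 ] qpos [-0.98   0.246  0.648  1.568 -0.151  1.378 -1.086] w 1.0008309418697687 F [ 0.52 -0.26 -0.35] T [-0.074  0.109  0.024]
yaw y -44.01 tilt x [ 6.e-04  7.e-04 -1.e+00]
remaining tool axes cm [17.1  -0.11  0.16]
```

View pics/a3.png

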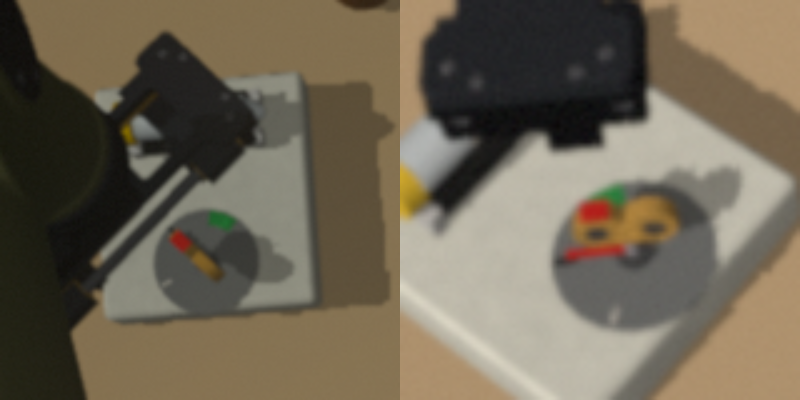

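The lifted view shows the red pointer on the black tick: side panel (595,253), tick at (565,258). That puts the key near 1.25 rad and half way is done. Going back down for the second hold.

>>> arm_command --plan '[[8.7,[3,0,0],0],[8.7,[4,0,0],0],[8.7,[3,0,0],0],[8.7,[2,0,0],0],[8.7,[2,0,0],0],[8.7,[2,0,0],0],[8.7,[1,0,0],0],[8.7,[0,0,0],0],[0.5,[0,0,0],0],[0.5,[0,0,0],0]]'

```text
time_s: 10.4
tcp_pos: [0.5595, 0.2336, 0.0686]
orientation: [0.276, 0.652, 0.276, -0.65]
ft_force: [1.0, 0.1, -0.7]
width: 0.896
```

>>> arm_command --plan '[[0.5,[0,0,0],0],[0.5,[0,0,0],0],[0.5,[0,0,0],0],[0.5,[0,0,0],0],[0.5,[0,0,0],0],[0.5,[0,0,0],0],[0.5,[0,0,0],0],[0.5,[0,0,0],0],[0.5,[0,0,0],0],[0.5,[0,0,0],0]]' --grip_force 35

```text
time_s: 11.4
tcp_pos: [0.5583, 0.2338, 0.0675]
orientation: [-0.276, -0.651, -0.277, 0.651]
ft_force: [-2.6, 0.2, 0.5]
width: 0.114
```

```bash
python3 st.py
```

```text
11.4 tcp [0.5583 0.2338 0.0675] qpos [-0.937  0.393  0.606  1.76  -0.252  1.068 -1.011] w 0.1144723266697127 F [-2.65  0.21  0.55] T [0.07  0.502 0.134]
yaw y -43.96 tilt x [-9.e-04  4.e-04 -1.e+00]
remaining tool axes cm [ 0.05 -0.03  0.15]
```

>>> arm_command --plan '[[0.5,[0,0,0],0.06],[0.5,[0,0,0],0.12],[0.5,[0,0,0],0.12],[0.5,[0,0,0],0.12],[0.5,[0,0,0],0.12],[0.5,[0,0,0],0.12],[0.5,[0,0,0],0.12],[0.5,[0,0,0],0.12],[0.5,[0,0,0],0.12],[0.5,[0,0,0],0.12]]'

```text
time_s: 12.4
tcp_pos: [0.5581, 0.2344, 0.0676]
orientation: [0.12, -0.696, 0.12, 0.697]
ft_force: [-1.6, 1.4, 0.3]
width: 0.109
```

```bash
python3 st.py
```

```text
12.4 tcp [0.5581 0.2344 0.0676] qpos [-1.106  0.452  0.83   1.765 -0.373  1.09  -2.061] w 0.10880472219952736 F [-1.63  1.44  0.27] T [0.331 0.537 0.206]
yaw y -109.52 tilt x [-1.e-03  9.e-04 -1.e+00]
remaining tool axes cm [0.06 0.17 0.06]
```

>>> arm_command --plan '[[0.5,[0,0,0],0.03],[0.5,[0,0,0],0],[0.5,[0,0,0],0],[8.7,[0,0,0],0],[8.7,[0,0,0],0],[8.7,[0,0,0],0],[8.7,[0,0,0],0],[8.7,[0,0,0],0],[8.7,[0,0,0],0],[8.7,[0,0,0],0]]'

```text
time_s: 13.4
tcp_pos: [0.5588, 0.2333, 0.0676]
orientation: [-0.129, 0.695, -0.129, -0.695]
ft_force: [0.1, -0.1, -0.4]
width: 0.663
```

>>> arm_command --plan '[[8.7,[0,0,0],0],[8.7,[0,0,0],0],[8.7,[0,0,0],0],[8.7,[-1,0,0],0],[8.7,[-2,0,0],0],[8.7,[-4,0,0],0],[8.7,[-4,0,0],0],[8.7,[-4,0,0],0],[8.7,[-2,0,0],0],[8.7,[0,0,0],0]]'

```text
time_s: 14.4
tcp_pos: [0.5609, 0.2336, 0.242]
orientation: [-0.131, 0.697, -0.127, -0.693]
ft_force: [0.2, 0.3, 1.3]
width: 1.0
```

```bash
python3 st.py; python3 - <<'E'
from plant import imaging
import cv2
t,_=imaging.get_image('top');s,_=imaging.get_image('side')
cv2.imwrite('pics/a4.png',cv2.hconcat([cv2.resize(t[100:260,70:230],(400,400)),cv2.resize(s[250:350,150:250],(400,400))]))
cv2.imwrite('pics/a4t.png',t);cv2.imwrite('pics/a4s.png',s)
E
```

```text
14.4 tcp [0.5609 0.2336 0.242 ] qpos [-1.185  0.294  0.92   1.568 -0.239  1.39  -2.183] w 0.9997872277479026 F [0.17 0.27 1.3 ] T [0.027 0.142 0.011]
yaw y -111.06 tilt x [ 0.0061  0.0039 -1.    ]
remaining tool axes cm [17.5   0.3   0.42]
```

View pics/a4.png

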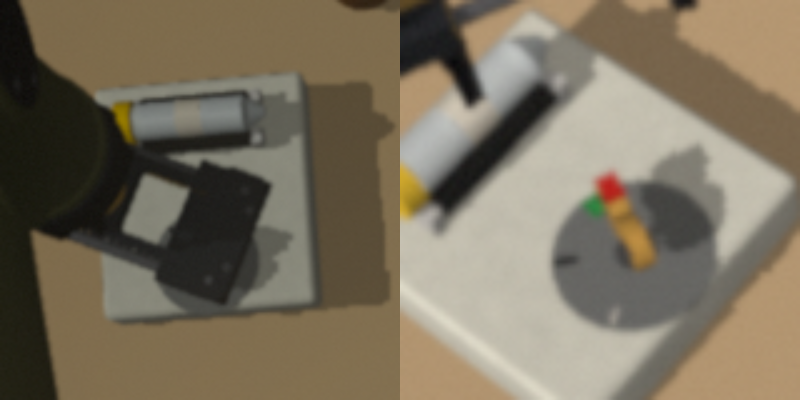

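```bash
python3 - <<'E'
import cv2,pickle,numpy as np
from h import *
d=pickle.load(open('d0.pkl','rb'));c=d['side'][2];im=cv2.imread('pics/a4s.png')
m=masks(im);b=lambda k:np.array([[x+195,y+285] for y,x in zip(*np.nonzero(m[k][285:335,195:240]))]).mean(0)
r=onplane(c,[b('red')],.098)[0]; v=r-[.5585,.2335,.098];print(b('red'),r,np.hypot(*v[:2]),np.degrees(np.arctan2(v[1],v[0])))
v=onplane(d['top'][2],[[137,213]],.052)[0]-[.5585,.2335,.052];print('zero',np.degrees(np.arctan2(v[1],v[0])))
# tube & orange change
t=cv2.imread('pics/a4t.png');t0=d['top'][0]
print('diff orange',np.abs(t[150:290,330:460].astype(int)-t0[150:290,330:460]).mean(),'tube',np.abs(t[135:160,122:180].astype(int)-t0[135:160,122:180]).mean())
E
```

```text
[202.25       296.79166667] [0.56848652 0.22752952 0.098     ] 0.011635168897301805 -30.87325148326388
zero 119.54593629975184
diff orange 10.79124542124542 tube 6.3052873563218395
```

```bash
python3 - <<'E'
import cv2,pickle
d=pickle.load(open('d0.pkl','rb'));t=cv2.imread('pics/a4t.png')
f=lambda a:cv2.resize(a[150:290,330:470],(390,390))
cv2.imwrite('pics/or.png',cv2.hconcat([f(d['top'][0]),f(t)]))
E
```

```text
(no output)
```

View pics/or.png

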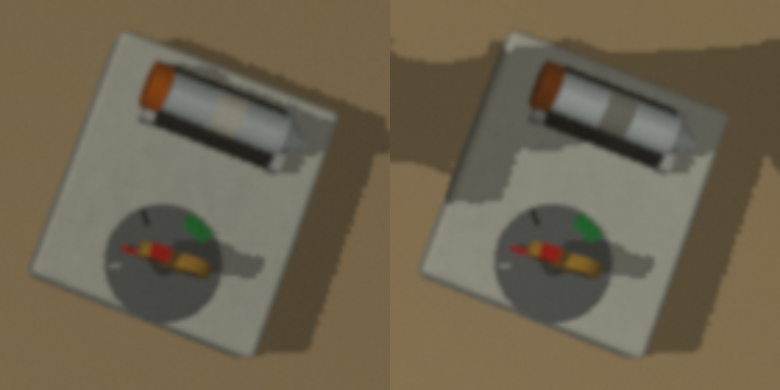

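The orange key is unchanged: red lobe at (160,253) before and (550,253) now, which is the same spot in each 390 px panel. The image difference comes only from the arm's shadow. Handing in.

```bash
python3 -c "
from plant import ctrl
print(ctrl.finish_job())"
```

```text
the job is handed in; nothing more can be done
None
```

I wound the yellow roller's key in two partial turns and handed the job in at about 14.5 s. The hand-in gave no verdict.

- **First turn:** it went from about 0.15 to about 1.25 rad. I let go and lifted clear, and the camera showed the red pointer on the black half-way tick.
- **Second turn:** I took a fresh hold and turned it to about 2.4 rad, then let go and lifted clear with the gripper open.

**Last checks**
- **Key angle:** the wrist turn gives about 2.4 rad. The side camera's red-lobe position gives about 2.6 rad, but it's unreliable: the lobe came out 12 mm from the key axis. The two disagree, but both are inside the green band (2.1 to 2.75). The lobe hid the pointer itself in the last picture.
- **Yellow tube:** it lies on its rollers as before, judged by eye in the top and side views.
- **Orange key:** unchanged between the first and last pictures. The pixel difference there came from the arm's shadow.
- **Robot:** about 17 cm above the key, touching nothing.

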